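Arm the leak tester and hold the split housing shut

TASK

Start the leak tester by pressing its three white keys one at a time, each fully down and let up again before the next: first the round key, then the square one, then the narrow bar. Then take the loose aluminium cover, fit it on the two dowels of the lower housing half in the nest, press it down against the inner spring until the seam is closed all round, and finish while still holding it pressed shut with the gripper. Leave the sprocket, wrench and can alone.

Things in the scene. Friction and masses are not known exactly. Their poses are not given: they have to be found in the camera images.
- housing: Fixed dark steel nest plate 180 x 108 x 18 mm carrying the lower half of an aluminium gear housing (150 x 84 mm, 32 mm high, long side along its own x). Origin: centre of the nest's underside, on the bench; z up. The flat seam face is 50 mm above it. Two upright steel dowels, 10 mm thick, stand 20 mm above the seam face; their top 7 mm tapers to 4.4 mm.
- seam (a point): Centre of the lower half's seam face (50 mm above the bench), axes as housing. The cover's origin comes here when closed; the dowels then show 4 mm above the plate.
- plunger (a joint): Travel in m of the spring plunger, a 26 mm steel disc in the middle of the seam face: 0 up, standing 8 mm above the face; 0.008 level with it. About 5.5 N starts it, 9 N holds it level, so the cover's own weight does not close the seam.
- dowel_a (a point): Foot of dowel A on the seam face, at x +58, y +24 mm from the seam centre in the housing's axes.
- dowel_b (a point): Foot of dowel B on the seam face, at x -58, y -8 mm from the seam centre in the housing's axes.
- cover: Loose aluminium cover, about 0.35 kg, lying seam face down. Plate 150 x 84 x 16 mm, long side along its x. Origin: centre of the plate's underside; z up. Mid-top a grip block, 60 mm (x) by 28 mm (y), its top 48 mm above the origin. A round boss (36 mm across, 10 high) at x +52, y -15 mm marks one end. Two 12 mm holes go through the plate. Fitted, its axes agree with the housing's.
- cover_hole_a (a point): Centre of the hole for dowel A at the cover's underside, at x +58, y +24 mm in the cover's axes (end with the round boss).
- cover_hole_b (a point): Centre of the hole for dowel B at the cover's underside, at x -58, y -8 mm in the cover's axes.
- tester: Fixed leak tester: grey box 130 x 190 x 50 mm, origin at the centre of its underside, long side along its own y, z up. Three white spring keys stand on its top in a row along its y, 56 mm apart, on black 44 mm square bases; which key is in which place differs each time. The key tops stand 66 mm above the bench.
- round_top (a point): Centre of the top face of the round key, 26 mm across. z up.
- square_top (a point): Centre of the top face of the square key, 30 x 30 mm. z up.
- bar_top (a point): Centre of the top face of the narrow bar key, 38 x 14 mm, long side along its own x. z up.
- key_round (a joint): Travel of the round key in m: 0 up, 0.006 fully down. Springs back; 2.3 N starts it, 5 N is fully down.
- key_square (a joint): Travel of the square key in m, as key_round.
- key_bar (a joint): Travel of the bar key in m, as key_round.
- sprocket: Bystander: loose steel sprocket ring lying flat, 128 mm across, 6 mm thick; origin at the centre of its underside.
- wrench: Bystander: loose steel wrench, 190 mm long, lying along its own x.
- can: Bystander: loose plain grey can, 60 mm across and 75 mm high, standing; origin at the centre of its underside.
Things that resemble listed ones, but are neither listed nor needed, are in the scene too. Leave any green or red look-alike of the cover alone. What is shaped like the housing but green is not meant.

How it is judged (in metres and radians):
On the way, in this order (a step that is already met when the one before it is completed fails the run):
1. the round key is pressed, alone (value of joint key_round above 0.0045 m and value of joint each of key_square, key_bar below 0.0015 m), for 0.05 s.
2. then the square key, alone (value of joint key_square above 0.0045 m and value of joint each of key_round, key_bar below 0.0015 m), for 0.05 s.
3. then the bar key, alone (value of joint key_bar above 0.0045 m and value of joint each of key_round, key_square below 0.0015 m), for 0.05 s.
4. then the cover is lifted off the bench (height (world z) of cover above 0.03 m and contact force between the fingers and cover above 1 N), for 0.1 s.
At the end, for the whole second after the job is handed in: The cover sits on both dowels (each hole within 4 mm of its dowel in plan), its seam face within 2.5 mm of the lower half's and parallel to it within 2 degrees, at rest, the spring inside pushed down by the gripper, which still bears on the cover with more than 3 N; the three keys are up (horizontal distance between cover_hole_a and dowel_a below 0.004 m and horizontal distance between cover_hole_b and dowel_b below 0.004 m and z of cover in the frame of seam below 0.0025 m and angle between the z axis of cover and the z axis of housing, either way round below 0.035 rad and contact force between the fingers and cover above 3 N and linear speed of cover below 0.02 m/s and value of joint each of key_round, key_square, key_bar below 0.0015 m); the arm keeps its last pose, push and grip.
It fails at once if two keys are down at once (value of joint each of key_round, key_square above 0.003 m or value of joint each of key_round, key_bar above 0.003 m or value of joint each of key_square, key_bar above 0.003 m).
It fails at once if the sprocket is shoved away or knocked over (distance of sprocket from where it was at the start of the episode above 0.03 m).
It fails at once if the wrench is shoved away or knocked over (distance of wrench from where it was at the start of the episode above 0.03 m).
It fails at once if the can is shoved away or knocked over (distance of can from where it was at the start of the episode above 0.03 m).
It fails at once if the can is knocked over (angle between can's own z axis and vertical above 0.5 rad).
It also fails if it takes over 72 s, if anything falls off the work surface, if the arm or the gripper's body presses on something with over 40 N, if the wrist force passes 120 N, or if a joint passes its speed limit or range.

ROBOT

A 7-joint arm with a two-finger parallel gripper is mounted at the origin on the work surface. World frame = base frame: x ahead of the robot, y to its left, z up, the work surface at z = 0. Lengths are in m, angles in degrees, forces in N, time in s.
With the tool pointing down it reaches from about 0.425 to 0.875 m from the base axis. Payload 4.7 kg.
Tool frame: the origin (TCP) lies at the very end of the fingers, on their centre line; the grasp point (between the pads) lies 19 mm behind it; x points along the fingers, z is the direction in which the jaws open and shut, and the axes are right-handed (so a half turn about x gives the same grasp; the last joint's range is limited). The gripper opens to 87 mm and grips with 3 to 60 N. Pads are 19 mm wide; open, the fingers measure 117 mm over their backs; the gripper's body (75 mm by 190 mm) begins 51 mm behind the grasp point.
Start: joints at [0.808, 18.392, -4.016, 83.108, 1.295, 78.541, -3.26], TCP at [0.65, -0, 0.223] pointing down, gripper open.
Joint ranges: [-163.93, 163.93], [-17.29, 119.83], [-79.2, 71.16], [3.27, 140.29], [-89.18, 269.18], [5.43, 117.66], [-154.24, 154.24]. Speed limits (degrees/s): [147.25, 147.25, 180, 180, 180, 180, 180].

INTERFACE

Orientations are given as [roll, pitch, yaw] about the fixed x, y, z axes, in that order (R = Rz(yaw) Ry(pitch) Rx(roll)).
In Python, from cell import env gives the robot as it stands. The module is installed in compiled form; this text tells all that it offers.
- The arm moves only by the tool drive_tool, never from a script. Its argument "increments" is a list of rows, each a list of 2 entries, a list of its own where there are three numbers: the shift along the tool's x, y, z scaled (see below), then the turn, a rotation vector about the tool's x, y, z scaled (see below). In form: [[[dx, dy, dz], [wx, wy, wz]], ...]. A call has 1 to 10 rows; each row shifts and turns the commanded pose from where the row before left it, along the tool's axes as they then stand; what a row does not reach is not made up. The controller multiplies each number of a shift by 0.04 m and each number of a turn by 120 degrees. A row lasts 1/10 s, in which the tool goes at most 50 mm and 8.59 degrees, less where a joint would pass 70% of its speed; a pose out of reach is approached as far as the arm can. A call with a number of a shift or a turn outside -1 to 1 is refused whole. A call with a gripper value outside its range is refused whole. "hand" is the gripper's target within -1 to 1 (fully open at 1, half-way at 0, shut at -1), set as the call begins (left out, the last holds). The fingers move at their own pace and stop on an object; "squeeze" is the grip in N (left out, the last holds). Time passes only in rows, so rows that do not move let the fingers close. It gives the time, the measured TCP pose, the force and the opening at its end, in the units of the state.
- env.get_obs(): the state, without advancing time (a new reading comes with each control period).
- env.read_camera(name): name is "scene" or "side" or "wrist"; returns a dict with "frame" (420x560x3 uint8, red, green, blue), "fx", "fy", "cx", "cy" (pixels), "R" (3x3) and "t" (3): a world point X has camera coordinates R X + t. Camera axes: x right, y down, z forward; pixel columns grow to the right and rows downward; lengths in m; the calibration is good to about 2 mm. A picture is of the moment at which its call begins. There is no depth.
- env.sign_off(): hands the job in, once; it reports no verdict.
The state is a dict: "time_s": time; "qpos": joint angles; "joint_velocities": joint speeds; "effort": joint torques, N m; "tool_pos": TCP position; "tool_rot": TCP orientation; "force": force on the tool from outside, world axes, zero at the start; "wrist_torque": the same for the moment, N m; "grip_width": finger opening in m.
Only numpy, scipy, OpenCV 4.12 (cv2) and the standard library are available. Lean on these libraries where they do the work, as an engineer would, in place of code of your own. Each camera call takes 0.05 s, during which the arm holds its last target.

## Working session

There is one attempt and no reset: what is moved stays moved. The work goes in short steps, Python scripts to look and compute and a tool call to move; the robot and the scene stay as the last step left them, time stands still between calls to the robot, and variables do not carry over. Pictures are saved under pics/ and viewed, and the job is handed in when it is done.

Besides the shell and the picture viewer there is one more tool, called after ">>>" by a JSON object that holds its "name" and its "arguments", one argument or row to a line. drive_tool: Moves the arm, as the interface text tells. Shifts and turns lie within -1 to 1; 1 stands for 0.04 m of shift or 120 degrees of turn. Its arguments: {"type":"object","properties":{"increments":{"type":"array"},"hand":{"type":"number"},"squeeze":{"type":"number"}},"required":["increments"]}

```bash
mkdir -p pics
cat > h.py <<'E'
from cell import env
import cv2, numpy as np
def snap(name,f):
    c=env.read_camera(name); cv2.imwrite(f'pics/{f}.png',cv2.cvtColor(c['frame'],cv2.COLOR_RGB2BGR))
    np.savez(f'pics/{f}.npz',**c); return c
def load(f): return dict(np.load(f'pics/{f}.npz'))
def ray(c,u,v,z):
    R,t=c['R'],c['t']; o=-R.T@t
    d=R.T@np.array([(u-c['cx'])/c['fx'],(v-c['cy'])/c['fy'],1]); return o+d*(z-o[2])/d[2]
def proj(c,X):
    p=c['R']@np.array(X)+c['t']; return [float(c['fx']*p[0]/p[2]+c['cx']),float(c['fy']*p[1]/p[2]+c['cy'])]
E
python3 - <<'E'
from h import *
for n in ['scene','side','wrist']:
    c=snap(n,n+'0'); print(n,c['fx'],(-c['R'].T@c['t']).round(3),c['R'][2].round(2))
o=env.get_obs(); print({k:np.round(v,3) for k,v in o.items()})
E
```

```text
scene 436.6938071298991 [1.236 0.069 0.787] [-0.68 -0.1  -0.73]
side 529.5331022948676 [0.147 0.798 1.021] [ 0.3  -0.65 -0.7 ]
wrist 308.95887329908646 [0.651 0.072 0.383] [-0.   -0.27 -0.96]
{'time_s': np.float64(0.15), 'qpos': array([ 0.808, 18.43 , -4.014, 83.157,  1.293, 78.541, -3.26 ]), 'joint_velocities': array([-0.094, -0.075,  0.051, -0.22 ,  0.062,  0.023, -0.038]), 'effort': array([ 0.0000e+00, -4.9179e+01, -4.0400e-01, -3.1288e+01, -6.4000e-02,
        4.0000e-02,  0.0000e+00]), 'tool_pos': array([ 0.65 , -0.   ,  0.222]), 'tool_rot': array([-177.338,   89.917, -177.339]), 'force': array([ 0.893, -0.513,  0.512]), 'wrist_torque': array([ 0.065, -0.   , -0.028]), 'grip_width': np.float64(0.087)}
```

View pics/scene0.png

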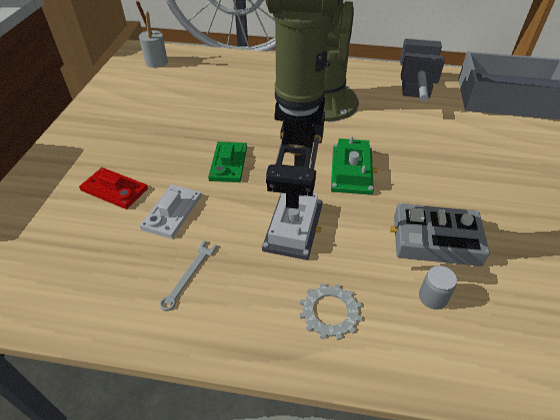

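View pics/side0.png

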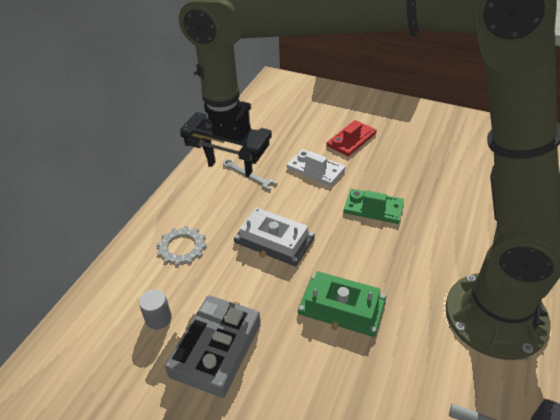

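View pics/wrist0.png

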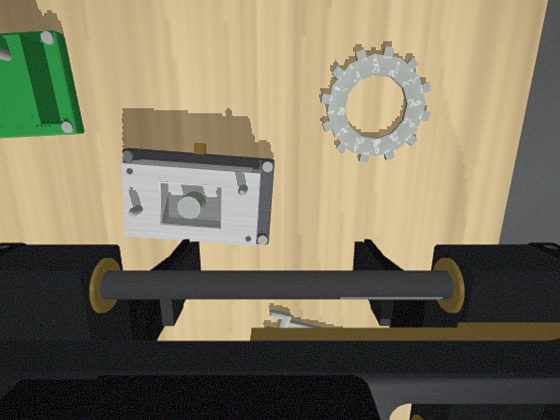

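Run:
```python
import cv2
s=cv2.imread('pics/side0.png');c=cv2.imread('pics/scene0.png')
def cr(i,x0,y0,x1,y1,f,k): cv2.imwrite(f'pics/{f}.png',cv2.resize(i[y0:y1,x0:x1],None,fx=k,fy=k,interpolation=cv2.INTER_CUBIC))
cr(s,160,290,270,400,'c_tester_side',5)
cr(s,280,140,360,195,'c_cover_side',8)
cr(s,225,200,325,270,'c_hous_side',7)
cr(c,130,175,215,245,'c_cover_scene',8)
cr(c,385,195,495,270,'c_tester_scene',7)
```

```text
(no output)
```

View pics/c_tester_side.png

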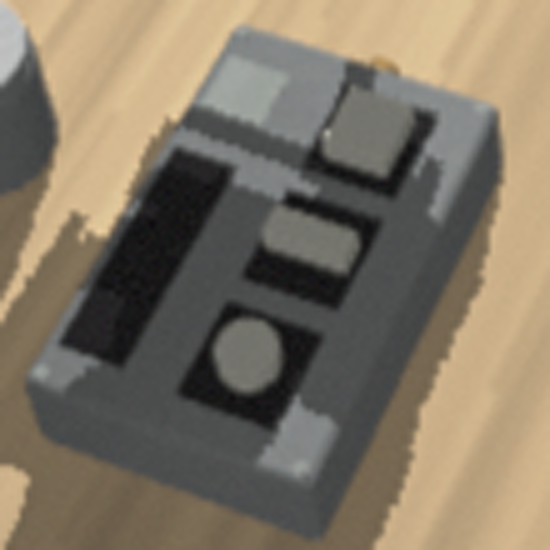

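View pics/c_tester_scene.png

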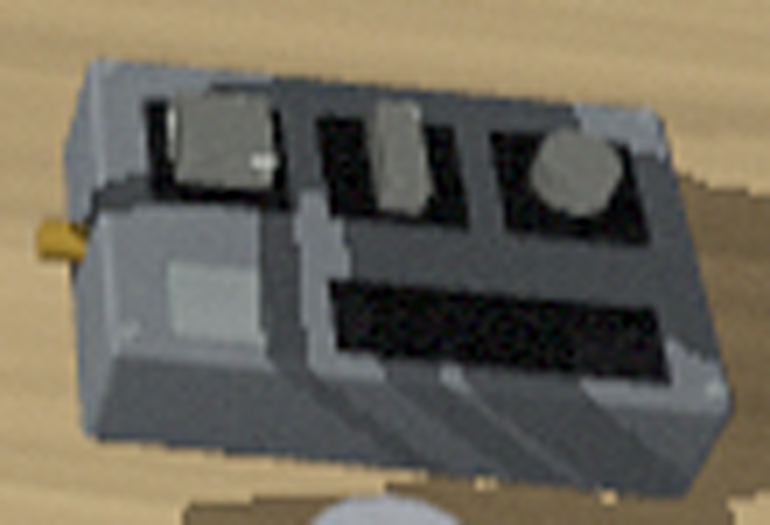

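View pics/c_cover_side.png

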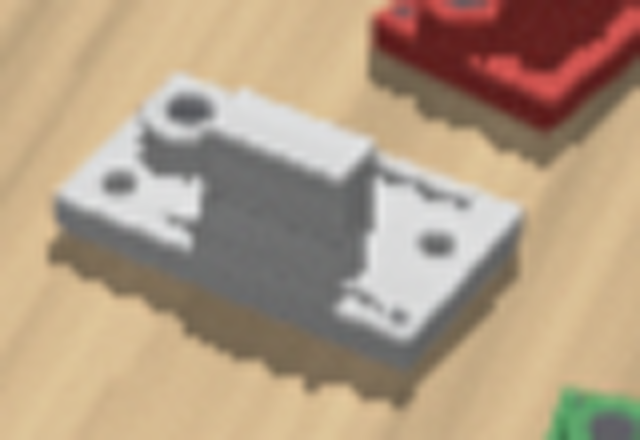

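View pics/c_cover_scene.png

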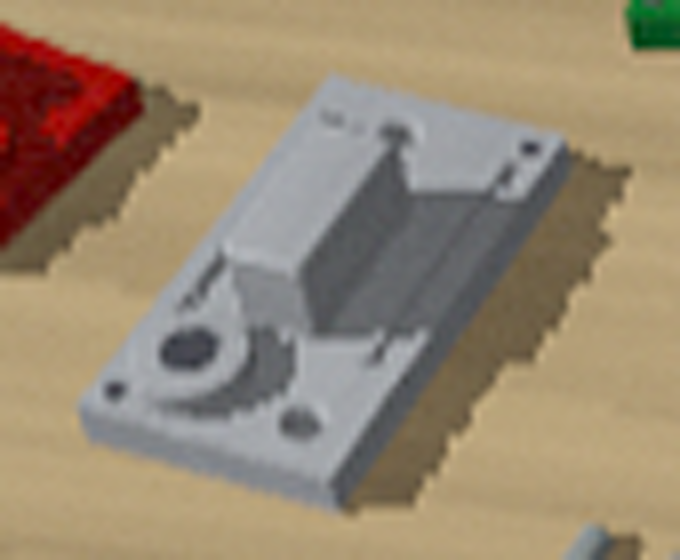

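View pics/c_hous_side.png

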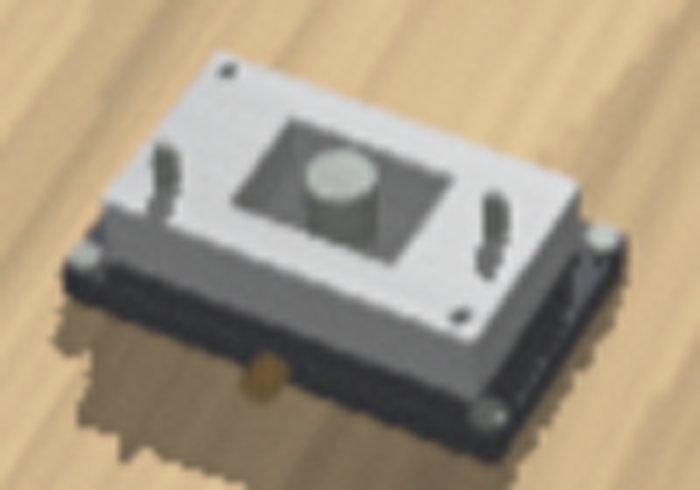

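Run:
```python
import cv2
s=cv2.imread('pics/wrist0.png');c=cv2.imread('pics/scene0.png')
def cr(i,x0,y0,x1,y1,f,k): cv2.imwrite(f'pics/{f}.png',cv2.resize(i[y0:y1,x0:x1],None,fx=k,fy=k,interpolation=cv2.INTER_CUBIC))
cr(s,110,140,290,255,'c_hous_wrist',4)
cr(c,255,180,335,265,'c_hous_scene',7)
```

```text
(no output)
```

View pics/c_hous_wrist.png

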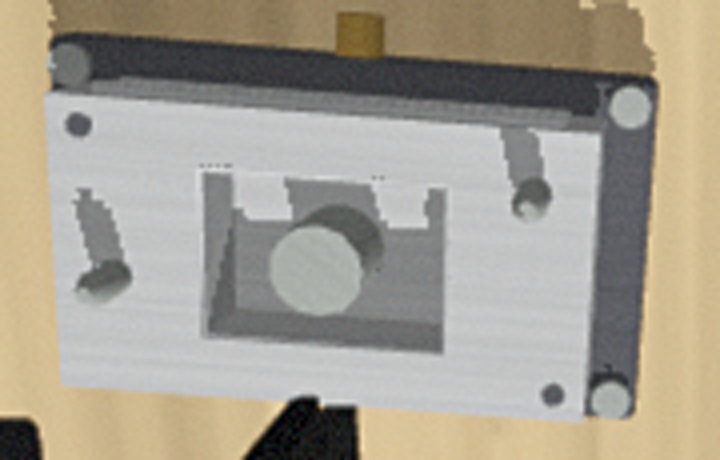

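View pics/c_hous_scene.png

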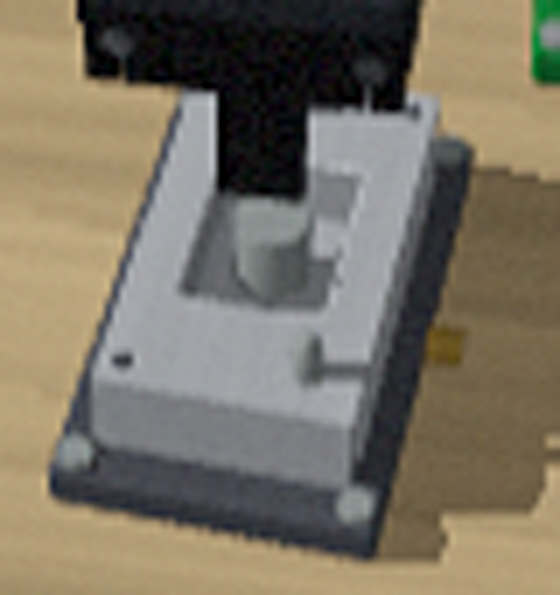

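```bash
cat > fit.py <<'E'
from h import *
from scipy.optimize import least_squares
def fit(obs,x0):
    # obs: (img, k, x0, y0, [(u,v,X,Y,Z)..])
    cams={o[0]:load(o[0]) for o in obs}
    def res(p):
        c,s=np.cos(p[2]),np.sin(p[2]); r=[]
        for img,k,a,b,pts in obs:
            for u,v,X,Y,Z in pts:
                q=proj(cams[img],[p[0]+c*X-s*Y,p[1]+s*X+c*Y,Z])
                r+=[q[0]-((u+.5)/k-.5+a),q[1]-((v+.5)/k-.5+b)]
        return np.array(r)
    s=least_squares(res,x0,loss='soft_l1',x_scale=[.01,.01,.1])
    return s.x,res(s.x)
E
cat > f1.py <<'E'
from fit import *
H=[('wrist0',4,110,140,[(47,95,-.075,.042,.05),(602,133,.075,.042,.05),(582,418,.075,-.042,.05),(60,387,-.075,-.042,.05),(316,270,0,0,.058),(532,210,.058,.024,.07),(97,288,-.058,-.008,.07)]),
('side0',7,225,200,[(220,52,.075,-.042,.05),(580,183,-.075,-.042,.05),(475,338,-.075,.042,.05),(107,200,.075,.042,.05),(341,174,0,0,.058),(165,147,.058,.024,.07),(495,195,-.058,-.008,.07)]),
('scene0',7,255,180,[(95,378,.075,-.042,.05),(352,428,.075,.042,.05),(437,98,-.075,.042,.05),(308,340,.058,.024,.07)])]
C=[('side0',8,280,140,[(120,183,.058,.024,.016),(437,243,-.058,-.008,.016),(190,108,.052,-.015,.026),(522,213,-.075,-.042,.016),(407,345,-.075,.042,.016),(58,195,.075,.042,.016),(345,182,-.03,.014,.048),(375,143,-.03,-.014,.048)]),
('scene0',8,130,175,[(300,422,.058,.024,.016),(397,130,-.058,-.008,.016),(190,348,.052,-.015,.026),(335,78,-.075,-.042,.016),(568,143,-.075,.042,.016),(335,490,.075,.042,.016),(82,405,.075,-.042,.016),(225,248,.03,-.014,.048),(297,272,.03,.014,.048)])]
T=[('side0',5,160,290,[(240,28,.065,-.095,.05),(497,105,-.065,-.095,.05),(30,385,.065,.095,.05),(325,478,-.065,.095,.05)]),
('scene0',7,385,195,[(92,62,-.065,-.095,.05),(655,108,-.065,.095,.05),(728,398,.065,.095,.05),(110,352,.065,-.095,.05)])]
for n,o,x0 in [('H',H,(.65,0,0)),('C',C,(.65,-.3,.0)),('T',T,(.65,.3,0))]:
    x,r=fit(o,x0); print(n,x.round(4),np.degrees(x[2]).round(2)); print(r.reshape(-1,2).round(1).tolist())
cs,cc=load('side0'),load('scene0')
K={'sq':((370,132),(222,140)),'bar':((311,240),(400,155)),'rd':((248,356),(575,172))}
for k,(a,b) in K.items():
    a=[(a[0]+.5)/5+159.5,(a[1]+.5)/5+289.5]; b=[(b[0]+.5)/7+384.5,(b[1]+.5)/7+194.5]
    print(k,ray(cs,*a,.066).round(4),ray(cc,*b,.066).round(4))
E
python3 f1.py
```

```text
H [ 0.5551 -0.0145 -0.0742] -4.25
[[-0.4, -0.9], [0.1, -0.0], [0.7, 0.9], [0.6, -0.6], [0.2, -0.0], [-0.9, -0.3], [-3.2, 1.7], [-0.2, -0.6], [0.1, -0.5], [-0.2, 0.1], [-0.8, -0.6], [-0.1, -0.2], [-0.2, -1.0], [0.0, -1.0], [-0.3, 0.2], [0.4, 0.1], [0.7, 0.2], [0.5, -0.6]]
C [ 0.5567 -0.3148 -0.1823] -10.45
[[-0.0, -0.2], [0.0, 0.1], [0.1, 0.1], [0.4, -0.5], [0.1, -0.7], [-0.5, -0.4], [-0.4, 0.1], [0.9, -0.4], [0.7, 0.1], [0.8, 0.7], [0.3, 0.5], [0.0, -0.3], [0.4, -0.6], [-0.5, -1.1], [-0.6, 0.2], [-0.7, 0.2], [0.8, 0.2]]
T [0.5386 0.3178 0.0614] 3.52
[[-0.8, -2.6], [1.7, -2.1], [-0.5, -0.4], [-0.4, 1.3], [-1.6, -1.6], [0.2, -2.1], [2.2, 0.4], [0.4, -0.3]]
sq [0.5191 0.2676 0.066 ] [0.5292 0.26   0.066 ]
bar [0.5174 0.3232 0.066 ] [0.5264 0.3161 0.066 ]
rd [0.5156 0.379  0.066 ] [0.5247 0.3706 0.066 ]
```

The cover to use is the silver one at scene (170,211), because the others at (113,187) and (229,160) are red and green. The housing is the silver one at side (275,236), not the green one at (343,302). On the tester, the keys from low y to high y are square, bar, round. I'll move above the round key with the gripper shut and look with the wrist camera.

>>> {"name": "drive_tool", "arguments": {
  "increments": [
    [[0, 0.93, -0.33], [0, 0, 0]],
    [[0, 0.93, -0.33], [0, 0, 0]],
    [[0, 0.93, -0.33], [0, 0, 0]],
    [[0, 0.93, -0.33], [0, 0, 0]],
    [[0, 0.93, -0.33], [0, 0, 0]],
    [[0, 0.93, -0.33], [0, 0, 0]],
    [[0, 0.93, -0.33], [0, 0, 0]],
    [[0, 0.93, -0.33], [0, 0, 0]],
    [[0, 0.93, -0.33], [0, 0, 0]],
    [[0, 0.93, -0.33], [0, 0, 0]]
  ],
  "hand": -1,
  "squeeze": 20
}}

```text
time_s: 1.15
tool_pos: [0.5172, 0.3732, 0.2223]
tool_rot: [-121.3, 90.0, -121.3]
force: [0.6, -0.1, 0.7]
grip_width: 0.015
```

Run:
```python
from h import *
snap('wrist','w1');snap('scene','s1')
o=env.get_obs(); print({k:np.round(v,3) for k,v in o.items() if k in('time_s','tool_pos','tool_rot','force','grip_width','qpos')})
```

```text
{'time_s': np.float64(1.25), 'qpos': array([-25.484,  17.787, -16.624,  84.564,   4.815,  78.373, -41.711]), 'tool_pos': array([0.513, 0.38 , 0.222]), 'tool_rot': array([127.771,  89.702, 128.386]), 'force': array([-0.248,  0.391,  0.852]), 'grip_width': np.float64(0.007)}
```

View pics/w1.png

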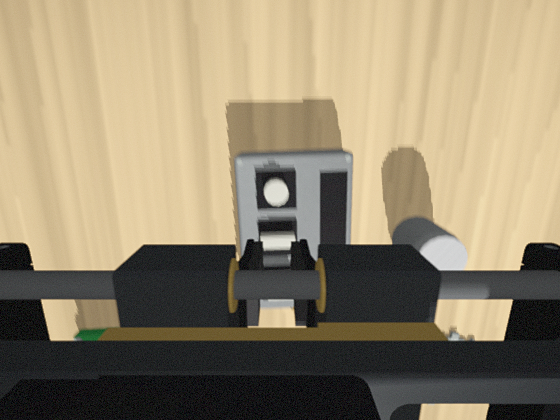

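View pics/s1.png

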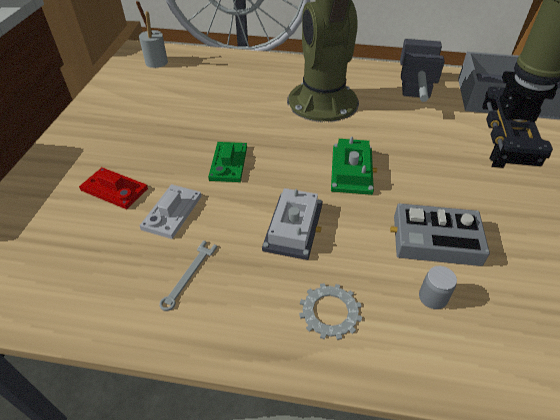

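```bash
python3 - <<'E'
from h import *
o=env.get_obs(); print(o['tool_pos'],o['joint_velocities'].round(2))
c=load('s1');w=load('w1')
print(proj(c,o['tool_pos']),proj(w,o['tool_pos']),(-w['R'].T@w['t']).round(3))
c0=load('scene0'); print(proj(c0,[.65,0,.222]), proj(load('wrist0'),[.65,0,.222]))
for uv in [(276,190),(277,241)]: print(ray(w,*uv,.066).round(4))
E
python3 - <<'E'
import cv2
c=cv2.imread('pics/s1.png')
def cr(i,x0,y0,x1,y1,f,k): cv2.imwrite(f'pics/{f}.png',cv2.resize(i[y0:y1,x0:x1],None,fx=k,fy=k,interpolation=cv2.INTER_CUBIC))
cr(c,385,195,495,270,'c_t2',7)
cr(c,255,180,335,265,'c_h2',7)
w=cv2.imread('pics/w1.png');cr(w,225,140,365,260,'c_w1',5)
E
```

```text
[0.51295025 0.37954504 0.22209916] [ 2.69 -0.8   3.77  0.97  2.49  0.99  2.56]
[494.95795808518403, 162.71217181782856] [266.4084533967676, 246.48163869603826] [0.519 0.446 0.384]
[296.19907372151596, 187.87766533180744] [274.8611699258134, 257.28860658223135]
[0.5181 0.3793 0.066 ]
[0.5192 0.3222 0.066 ]
```

View pics/c_t2.png

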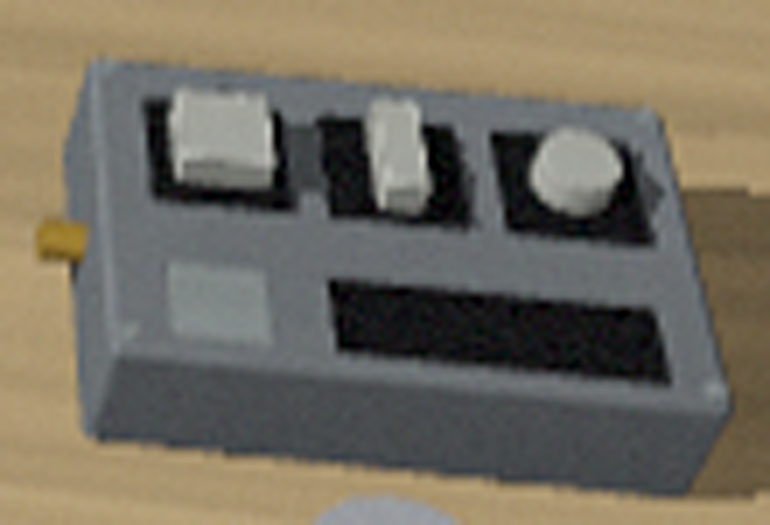

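View pics/c_h2.png

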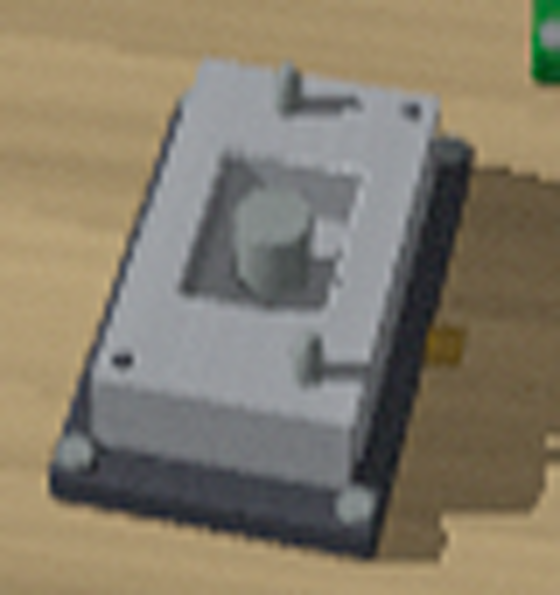

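View pics/c_w1.png

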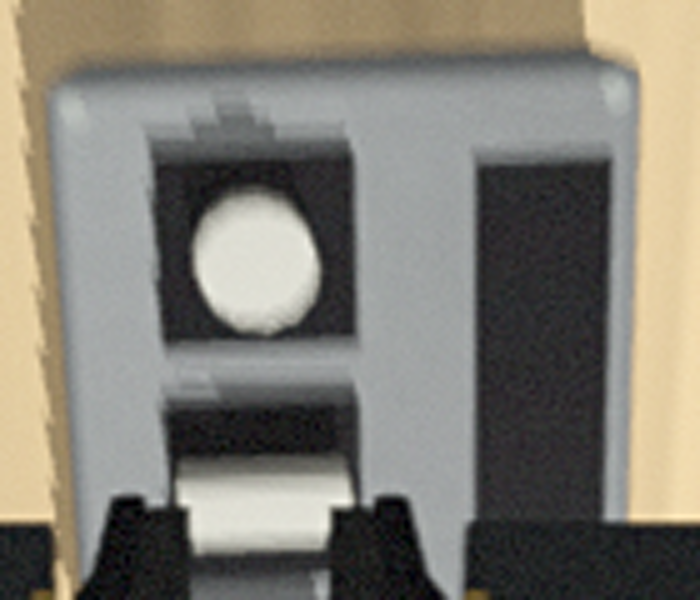

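>>> {"name": "drive_tool", "arguments": {
  "increments": [
    [[0, 0, 0], [0, 0, 0]],
    [[0, 0, 0], [0, 0, 0]],
    [[0, 0, 0], [0, 0, 0]]
  ]
}}

```text
time_s: 1.55
tool_pos: [0.5191, 0.3701, 0.2224]
tool_rot: [-73.1, 89.9, -73.3]
force: [0.5, 0.2, 0.5]
grip_width: 0.0005
```

Run:
```python
from h import *
from fit import fit
snap('wrist','w2')
o=env.get_obs(); print(o['tool_pos'].round(4),o['tool_rot'].round(2),o['joint_velocities'].round(2))
w=load('w2');print(proj(w,o['tool_pos']))
c=load('s1')
for k,b in {'sq':(222,120),'bar':(396,137),'rd':(577,158)}.items(): print(k,ray(c,(b[0]+.5)/7+384.5,(b[1]+.5)/7+194.5,.066).round(4))
i=cv2.imread('pics/w2.png'); cv2.imwrite('pics/c_w2.png',cv2.resize(i[140:290,205:345],None,fx=4,fy=4,interpolation=cv2.INTER_CUBIC))
```

```text
[0.519  0.3703 0.2225] [-61.82  89.96 -61.97] [-0.08 -0.13 -0.39 -0.19 -0.17 -0.15 -0.08]
[273.8342073989584, 256.8559227236145]
sq [0.5202 0.2604 0.066 ]
bar [0.5186 0.3154 0.066 ]
rd [0.5184 0.372  0.066 ]
```

View pics/c_w2.png

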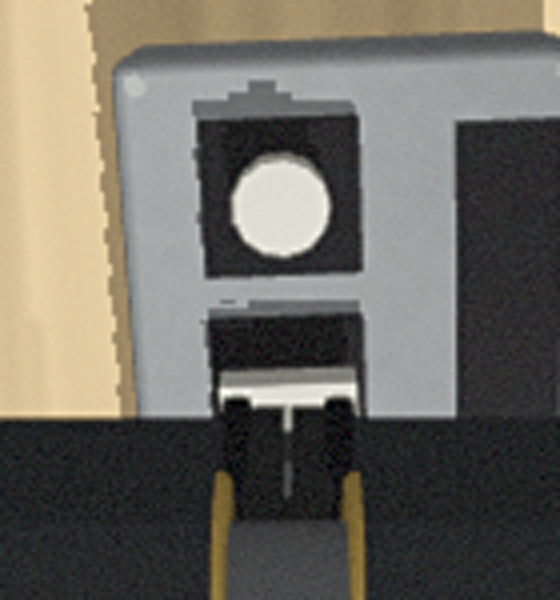

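>>> {"name": "drive_tool", "arguments": {
  "increments": [
    [[0.4, 0.07, -0.02], [0, 0, 0]],
    [[0.8, 0, 0], [0, 0, 0]],
    [[0.8, 0, 0], [0, 0, 0]],
    [[0.7, 0, 0], [0, 0, 0]],
    [[0.4, 0, 0], [0, 0, 0]],
    [[0.2, 0, 0], [0, 0, 0]],
    [[0.1, 0, 0], [0, 0, 0]],
    [[0, 0, 0], [0, 0, 0]],
    [[0, 0, 0], [0, 0, 0]]
  ]
}}

```text
time_s: 2.5
tool_pos: [0.518, 0.3754, 0.088]
tool_rot: [33.8, 89.9, 33.8]
force: [-0.3, 0.3, 0.3]
grip_width: 0.0004
```

>>> {"name": "drive_tool", "arguments": {
  "increments": [
    [[0.1, 0, 0], [0, 0, 0]],
    [[0.1, 0, 0], [0, 0, 0]],
    [[0.1, 0, 0], [0, 0, 0]],
    [[0.1, 0, 0], [0, 0, 0]],
    [[0, 0, 0], [0, 0, 0]],
    [[0, 0, 0], [0, 0, 0]]
  ]
}}

```text
time_s: 3.1
tool_pos: [0.5171, 0.3747, 0.0703]
tool_rot: [-139.3, 90.0, -139.3]
force: [0.8, -0.4, 0.0]
grip_width: 0.0006
```

>>> {"name": "drive_tool", "arguments": {
  "increments": [
    [[0.06, -0.02, 0], [0, 0, 0]],
    [[0.06, 0, 0], [0, 0, 0]],
    [[0.06, 0, 0], [0, 0, 0]],
    [[0.06, 0, 0], [0, 0, 0]],
    [[0, 0, 0], [0, 0, 0]],
    [[0, 0, 0], [0, 0, 0]]
  ]
}}

```text
time_s: 3.7
tool_pos: [0.5175, 0.374, 0.0614]
tool_rot: [3.3, 90.0, 3.3]
force: [-0.5, -1.0, 4.2]
grip_width: 0.0003
```

Run:
```python
from h import *
snap('side','sd3')
o=env.get_obs(); print(o['tool_pos'].round(4),o['force'].round(2))
i=cv2.imread('pics/sd3.png'); cv2.imwrite('pics/c_sd3.png',cv2.resize(i[280:400,150:280],None,fx=5,fy=5,interpolation=cv2.INTER_CUBIC))
```

```text
[0.5175 0.374  0.0614] [-1.39 -1.46  4.98]
```

View pics/c_sd3.png

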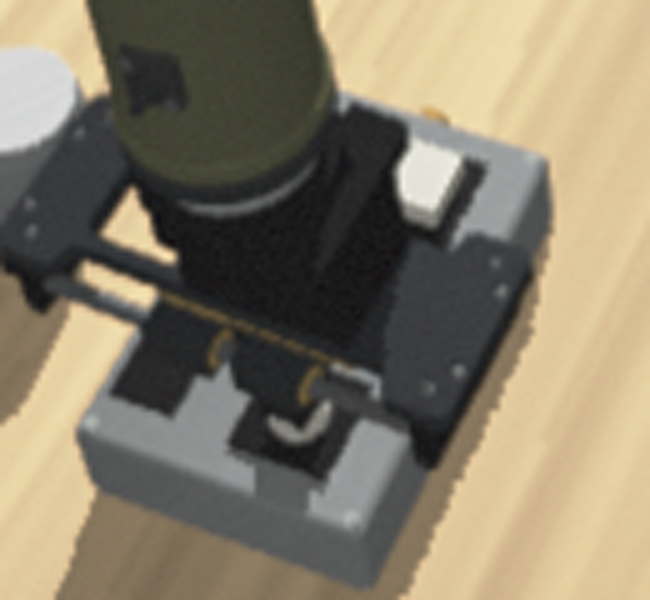

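>>> {"name": "drive_tool", "arguments": {
  "increments": [
    [[0.06, 0, 0], [0, 0, 0]],
    [[0.04, 0, 0], [0, 0, 0]],
    [[0, 0, 0], [0, 0, 0]],
    [[0, 0, 0], [0, 0, 0]]
  ]
}}

```text
time_s: 4.15
tool_pos: [0.5176, 0.374, 0.0603]
tool_rot: [-7.4, 89.9, -7.4]
force: [-6.0, -5.4, 19.7]
grip_width: 0.0005
```

>>> {"name": "drive_tool", "arguments": {
  "increments": [
    [[-0.3, 0, 0], [0, 0, 0]],
    [[-0.3, 0, 0], [0, 0, 0]],
    [[-0.1, -0.2, 0], [0, 0, 0]],
    [[0, -0.6, 0.04], [0, 0, 0]],
    [[0, -0.8, 0.05], [0, 0, 0]],
    [[0, -0.7, 0], [0, 0, 0]],
    [[0, -0.4, 0], [0, 0, 0]],
    [[0, -0.11, 0], [0, 0, 0]],
    [[0, 0, 0], [0, 0, 0]],
    [[0, 0, 0], [0, 0, 0]]
  ]
}}

```text
time_s: 5.15
tool_pos: [0.5205, 0.2634, 0.085]
tool_rot: [85.9, 89.9, 86.0]
force: [1.2, 0.2, 0.4]
grip_width: 0.0006
```

>>> {"name": "drive_tool", "arguments": {
  "increments": [
    [[0.1, 0, 0], [0, 0, 0]],
    [[0.1, 0, 0], [0, 0, 0]],
    [[0.1, 0, 0], [0, 0, 0]],
    [[0, 0, 0], [0, 0, 0]]
  ]
}}

```text
time_s: 5.55
tool_pos: [0.5201, 0.2616, 0.0719]
tool_rot: [-156.3, 89.9, -156.2]
force: [-0.6, 0.6, 0.5]
grip_width: 0.0004
```

Run:
```python
from h import *
snap('side','sd4')
o=env.get_obs(); print(o['tool_pos'].round(4),o['force'].round(2))
i=cv2.imread('pics/sd4.png'); cv2.imwrite('pics/c_sd4.png',cv2.resize(i[260:400,150:280],None,fx=4,fy=4,interpolation=cv2.INTER_CUBIC))
```

```text
[0.5204 0.2616 0.0723] [-0.8  -0.32 -0.42]
```

View pics/c_sd4.png

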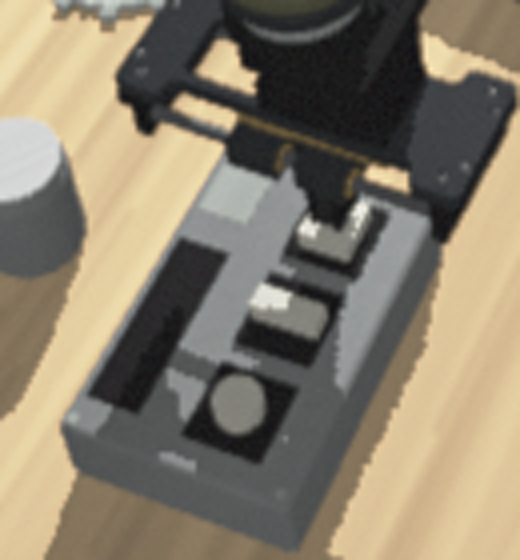

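>>> {"name": "drive_tool", "arguments": {
  "increments": [
    [[0.08, 0, 0], [0, 0, 0]],
    [[0.08, 0, 0], [0, 0, 0]],
    [[0.08, 0, 0], [0, 0, 0]],
    [[0.07, 0, 0], [0, 0, 0]],
    [[0.06, 0, 0], [0, 0, 0]],
    [[0, 0, 0], [0, 0, 0]],
    [[0, 0, 0], [0, 0, 0]]
  ]
}}

```text
time_s: 6.3
tool_pos: [0.521, 0.2617, 0.0603]
tool_rot: [-13.7, 90.0, -13.7]
force: [-5.4, -2.5, 14.2]
grip_width: 0.0004
```

>>> {"name": "drive_tool", "arguments": {
  "increments": [
    [[-0.3, 0, 0], [0, 0, 0]],
    [[-0.3, 0, 0], [0, 0, 0]],
    [[-0.1, 0.15, 0], [0, 0, 0]],
    [[0, 0.4, -0.05], [0, 0, 0]],
    [[0, 0.45, 0], [0, 0, 0]],
    [[0, 0.3, 0], [0, 0, 0]],
    [[0, 0.08, 0], [0, 0, 0]],
    [[0, 0, 0], [0, 0, 0]],
    [[0, 0, 0], [0, 0, 0]]
  ]
}}

```text
time_s: 7.2
tool_pos: [0.5189, 0.316, 0.0858]
tool_rot: [-111.9, 89.9, -111.9]
force: [-0.4, -0.7, 0.2]
grip_width: 0.0003
```

>>> {"name": "drive_tool", "arguments": {
  "increments": [
    [[0.1, 0, 0], [0, 0, 0]],
    [[0.1, 0, 0], [0, 0, 0]],
    [[0.1, 0, 0], [0, 0, 0]],
    [[0, 0, 0], [0, 0, 0]]
  ]
}}

```text
time_s: 7.6
tool_pos: [0.5184, 0.3161, 0.0732]
tool_rot: [-143.0, 89.9, -143.0]
force: [-0.5, -0.5, 0.0]
grip_width: 0.0003
```

Run:
```python
from h import *
snap('side','sd5')
o=env.get_obs(); print(o['tool_pos'].round(4),o['force'].round(2))
i=cv2.imread('pics/sd5.png'); cv2.imwrite('pics/c_sd5.png',cv2.resize(i[260:400,150:280],None,fx=4,fy=4,interpolation=cv2.INTER_CUBIC))
```

```text
[0.5185 0.3164 0.0736] [-0.53  0.05 -0.94]
```

View pics/c_sd5.png

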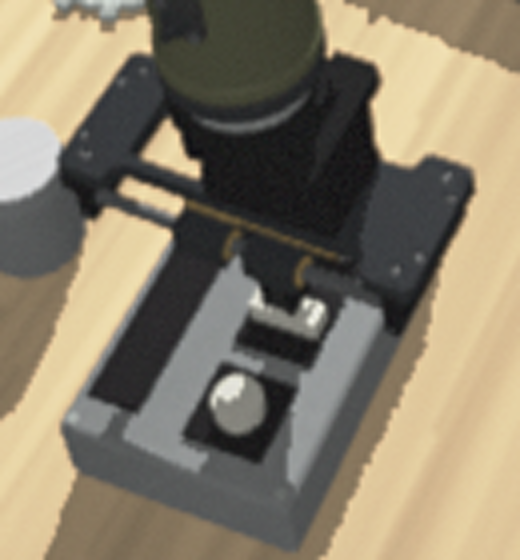

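>>> {"name": "drive_tool", "arguments": {
  "increments": [
    [[0.08, 0.02, 0], [0, 0, 0]],
    [[0.08, 0, 0], [0, 0, 0]],
    [[0.08, 0, 0], [0, 0, 0]],
    [[0.08, 0, 0], [0, 0, 0]],
    [[0.08, 0, 0], [0, 0, 0]],
    [[0, 0, 0], [0, 0, 0]],
    [[0, 0, 0], [0, 0, 0]]
  ]
}}

```text
time_s: 8.35
tool_pos: [0.5189, 0.3178, 0.0603]
tool_rot: [0.3, 90.0, 0.3]
force: [-4.3, -2.8, 13.3]
grip_width: 0.0002
```

>>> {"name": "drive_tool", "arguments": {
  "increments": [
    [[-0.4, 0, 0], [0, 0, 0]],
    [[-0.8, 0, 0], [0, 0, 0]],
    [[-0.8, 0, 0], [0, 0, 0]],
    [[-0.8, -0.3, 0], [0, 0, 0]],
    [[-0.6, -0.8, 0], [0, 0, 0]],
    [[-0.3, -1, 0.1], [0, 0, 0]],
    [[-0.3, -1, 0.1], [0, 0, 0]],
    [[0, -1, 0.1], [0, 0, 0]],
    [[0, -1, 0.1], [0, 0, 0]],
    [[0, -1, 0.1], [0, 0, 0]]
  ],
  "hand": 1
}}

```text
time_s: 9.35
tool_pos: [0.5388, 0.0719, 0.2186]
tool_rot: [2.3, 89.9, 2.3]
force: [0.6, 0.8, -0.2]
grip_width: 0.0727
```

>>> {"name": "drive_tool", "arguments": {
  "increments": [
    [[0, -1, 0.1], [0, 0, 0]],
    [[0, -1, 0.1], [0, 0, 0]],
    [[0, -1, 0.1], [0, 0, 0]],
    [[0, -1, 0.1], [0, 0, 0]],
    [[0, -1, 0.05], [0, 0, 0]],
    [[0, -1, 0], [0, 0, 0]],
    [[0, -1, 0], [0, 0, 0]],
    [[0, -1, 0], [0, 0, 0]],
    [[0, -0.8, 0], [0, 0, 0]],
    [[0, -0.6, 0], [0, 0, 0]]
  ]
}}

```text
time_s: 10.35
tool_pos: [0.556, -0.3055, 0.2182]
tool_rot: [-102.1, 89.9, -102.3]
force: [-0.6, 0.3, 0.0]
grip_width: 0.0871
```

>>> {"name": "drive_tool", "arguments": {
  "increments": [
    [[0, -0.3, 0], [0.03, 0, 0]],
    [[0, 0, 0], [0.07, 0, 0]],
    [[0, 0, 0], [0.07, 0, 0]],
    [[0, 0, 0], [0.07, 0, 0]],
    [[0, 0, 0], [0.07, 0, 0]],
    [[0, 0, 0], [0.07, 0, 0]],
    [[0, 0, 0], [0.07, 0, 0]],
    [[0, 0, 0], [0.07, 0, 0]],
    [[0, 0, 0], [0.07, 0, 0]],
    [[0, 0, 0], [0.07, 0, 0]]
  ]
}}

```text
time_s: 11.35
tool_pos: [0.5568, -0.3143, 0.2182]
tool_rot: [127.9, 90.0, 48.4]
force: [0.0, -0.0, 0.0]
grip_width: 0.0872
```

>>> {"name": "drive_tool", "arguments": {
  "increments": [
    [[0, 0, 0], [0.07, 0, 0]],
    [[0, 0, 0], [0.06, 0, 0]],
    [[0, 0, 0], [0.047, 0, 0]],
    [[0, 0, 0], [0, 0, 0]],
    [[0, 0, 0], [0, 0, 0]],
    [[0, 0, 0], [0, 0, 0]]
  ]
}}

```text
time_s: 11.95
tool_pos: [0.5568, -0.3144, 0.2182]
tool_rot: [125.9, 90.0, 25.5]
force: [-0.4, 0.4, 0.1]
grip_width: 0.0874
```

```bash
cat >> h.py <<'E'
from scipy.spatial.transform import Rotation as Ro
def tool():
    o=env.get_obs(); return o, Ro.from_euler('xyz',o['tool_rot'],degrees=True).as_matrix()
E
python3 - <<'E'
from h import *
snap('wrist','w6');snap('side','sd6')
o,R=tool(); print(o['time_s'],o['tool_pos'].round(4),o['force'].round(2),o['grip_width'],o['qpos'].round(1));print(R.round(4), np.degrees(np.arctan2(R[1,2],R[0,2])))
E
```

```text
12.05 [ 0.5568 -0.3144  0.2182] [ 0.17  0.32 -1.23] 0.08674925882047953 [  9.1  17.7  22.7  86.   -6.9  77.7 -68.2]
[[ 2.000e-04  9.836e-01 -1.802e-01]
 [ 0.000e+00 -1.802e-01 -9.836e-01]
 [-1.000e+00  2.000e-04 -0.000e+00]] -100.38219079962214
```

View pics/w6.png

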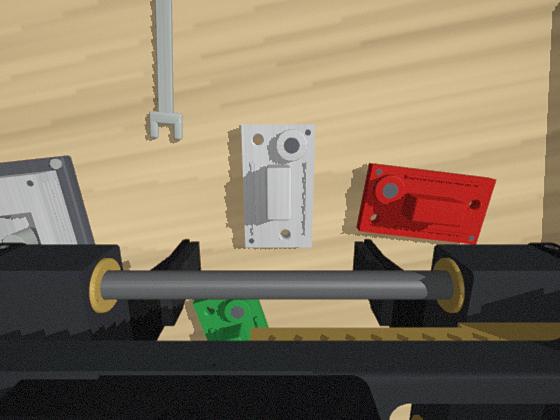

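View pics/sd6.png

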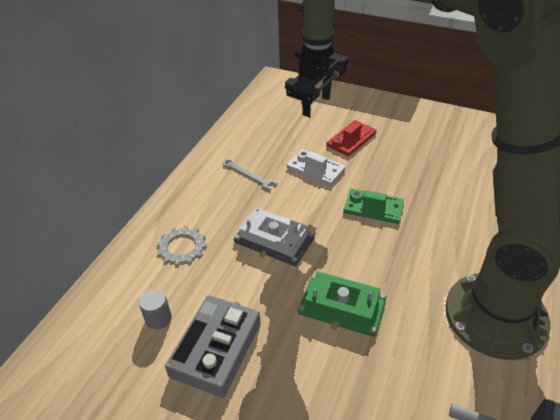

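Run:
```python
import cv2
w=cv2.imread('pics/w6.png');cv2.imwrite('pics/c_w6.png',cv2.resize(w[115:255,225:330],None,fx=5,fy=5,interpolation=cv2.INTER_CUBIC))
```

```text
(no output)
```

View pics/c_w6.png

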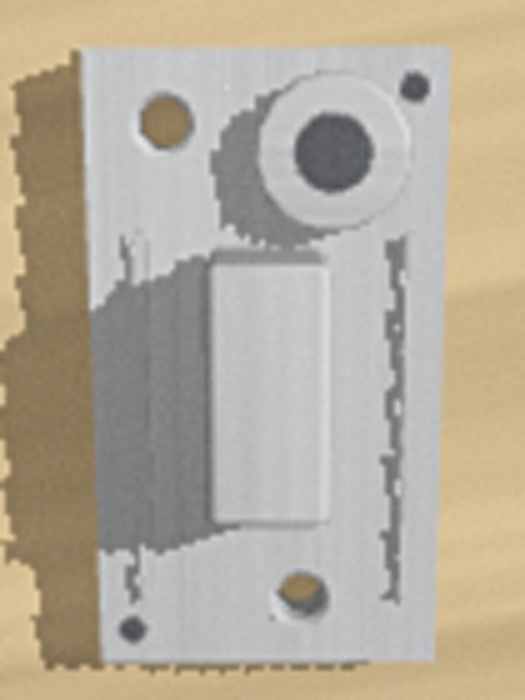

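```bash
cat > f2.py <<'E'
exec(open('f1.py').read().split('for n,o,x0')[0])
W=[('w6',5,225,115,[(80,48,.075,.042,.016),(450,48,.075,-.042,.016),(435,660,-.075,-.042,.016),(100,660,-.075,.042,.016),(165,122,.058,.024,.016),(302,597,-.058,-.008,.016),(210,262,.03,.014,.048),(328,262,.03,-.014,.048),(328,523,-.03,-.014,.048),(212,523,-.03,.014,.048),(335,152,.052,-.015,.026)])]
H2=[('s1',7,255,180,[(95,378,.075,-.042,.05),(352,428,.075,.042,.05),(437,98,-.075,.042,.05),(207,60,-.075,-.042,.05),(308,340,.058,.024,.07),(288,68,-.058,-.008,.07),(273,205,0,0,.058)])]
for n,o in [('Cw',W),('C',C),('Call',W+C)]:
    x,r=fit(o,(.55,-.31,-.18)); print(n,x.round(4),np.degrees(x[2]).round(2),np.abs(r).max().round(2),np.sqrt((r**2).mean()).round(2))
for n,o in [('wrist',H[:1]),('side',H[1:2]),('scene',H2),('all',H[:2]+H2)]:
    x,r=fit(o,(.55,-.01,-.07)); print(n,x.round(4),np.degrees(x[2]).round(2),np.abs(r).max().round(2),np.sqrt((r**2).mean()).round(2))
E
python3 f2.py
```

```text
Cw [ 0.5565 -0.3162 -0.176 ] -10.08 1.38 0.64
C [ 0.5567 -0.3148 -0.1823] -10.45 1.08 0.49
Call [ 0.5565 -0.316  -0.1775] -10.17 1.62 0.61
wrist [ 0.5552 -0.0145 -0.074 ] -4.24 3.01 1.07
side [ 0.5539 -0.013  -0.0725] -4.15 0.69 0.34
scene [ 0.5548 -0.0151 -0.0741] -4.24 1.58 0.54
all [ 0.555  -0.0145 -0.0742] -4.25 3.22 0.78
```

>>> {"name": "drive_tool", "arguments": {
  "increments": [
    [[0.4, 0, 0.03], [0, 0, 0]],
    [[0.8, 0, 0], [0, 0, 0]],
    [[0.8, 0, 0], [0, 0, 0]],
    [[0.8, 0, 0], [0, 0, 0]],
    [[0.7, 0, 0], [0, 0, 0]],
    [[0.5, 0, 0], [0, 0, 0]],
    [[0.3, 0, 0], [0, 0, 0]],
    [[0.2, 0, 0], [0, 0, 0]],
    [[0, 0, 0], [0, 0, 0]],
    [[0, 0, 0], [0, 0, 0]]
  ]
}}

```text
time_s: 13.05
tool_pos: [0.5571, -0.3161, 0.039]
tool_rot: [72.0, 89.9, -28.4]
force: [0.4, -0.3, -0.3]
grip_width: 0.0869
```

Run:
```python
from h import *
snap('scene','s7');snap('side','sd7')
o,R=tool(); print(o['time_s'],o['tool_pos'].round(4),o['force'].round(2))
a=cv2.imread('pics/s7.png')[150:250,110:230];b=cv2.imread('pics/sd7.png')[100:200,260:380]
cv2.imwrite('pics/c7.png',np.hstack([cv2.resize(i,None,fx=3.3,fy=3.3,interpolation=cv2.INTER_CUBIC) for i in (a,b)]))
```

```text
13.15 [ 0.5575 -0.3161  0.0395] [ 0.4   0.27 -0.34]
```

View pics/c7.png

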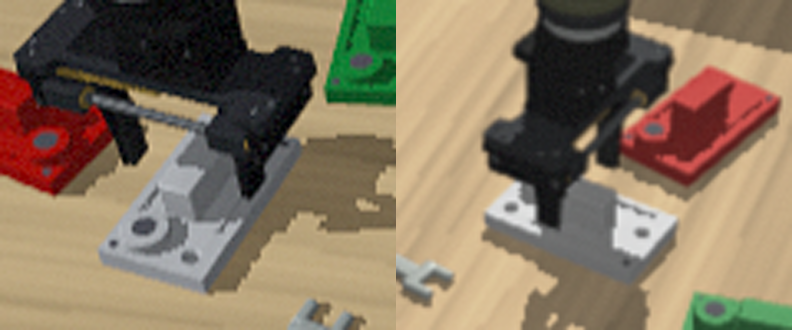

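>>> {"name": "drive_tool", "arguments": {
  "increments": [
    [[0.2, 0, 0], [0, 0, 0]],
    [[0.15, 0, 0], [0, 0, 0]],
    [[0.1, 0, 0], [0, 0, 0]],
    [[0.05, 0, 0], [0, 0, 0]],
    [[0, 0, 0], [0, 0, 0]],
    [[0, 0, 0], [0, 0, 0]]
  ]
}}

```text
time_s: 13.75
tool_pos: [0.5567, -0.3157, 0.0182]
tool_rot: [54.7, 90.0, -45.7]
force: [-0.9, -1.0, -0.0]
grip_width: 0.0869
```

>>> {"name": "drive_tool", "arguments": {
  "increments": [
    [[0, 0, 0], [0, 0, 0]],
    [[0, 0, 0], [0, 0, 0]],
    [[0, 0, 0], [0, 0, 0]],
    [[0, 0, 0], [0, 0, 0]],
    [[0, 0, 0], [0, 0, 0]],
    [[0, 0, 0], [0, 0, 0]],
    [[0, 0, 0], [0, 0, 0]],
    [[0, 0, 0], [0, 0, 0]]
  ],
  "hand": -1,
  "squeeze": 45
}}

```text
time_s: 14.55
tool_pos: [0.5566, -0.3156, 0.0182]
tool_rot: [76.1, 90.0, -24.3]
force: [-0.0, -0.4, -0.1]
grip_width: 0.0311
```

>>> {"name": "drive_tool", "arguments": {
  "increments": [
    [[0, 0, 0], [0, 0, 0]],
    [[0, 0, 0], [0, 0, 0]],
    [[0, 0, 0], [0, 0, 0]]
  ]
}}

```text
time_s: 14.85
tool_pos: [0.5566, -0.3157, 0.0182]
tool_rot: [45.0, 90.0, -55.4]
force: [1.0, 0.9, 0.1]
grip_width: 0.0278
```

>>> {"name": "drive_tool", "arguments": {
  "increments": [
    [[-0.1, 0, 0], [0, 0, 0]],
    [[-0.3, 0, 0], [0, 0, 0]],
    [[-0.6, 0, 0], [0, 0, 0]],
    [[-0.8, 0, 0], [0, 0, 0]],
    [[-0.8, 0, 0], [0, 0, 0]],
    [[-0.6, 0, 0], [0, 0, 0]],
    [[-0.3, 0, 0], [0, 0, 0]],
    [[0, 0, 0], [0, 0, 0]],
    [[0, 0, 0], [0, 0, 0]]
  ]
}}

```text
time_s: 15.75
tool_pos: [0.556, -0.3152, 0.1572]
tool_rot: [-109.1, 89.9, 150.5]
force: [-0.1, 0.1, -3.2]
grip_width: 0.0278
```

Run:
```python
from h import *
snap('scene','s8');snap('side','sd8')
o,R=tool(); print(o['time_s'],o['tool_pos'].round(4),o['force'].round(2),o['grip_width'])
a=cv2.imread('pics/s8.png')[100:250,110:260];b=cv2.imread('pics/sd8.png')[60:210,240:390]
cv2.imwrite('pics/c8.png',np.hstack([cv2.resize(i,None,fx=2.6,fy=2.6,interpolation=cv2.INTER_CUBIC) for i in (a,b)]))
```

```text
15.85 [ 0.5556 -0.3149  0.1562] [-0.47  0.8  -2.63] 0.027497233775410444
```

View pics/c8.png

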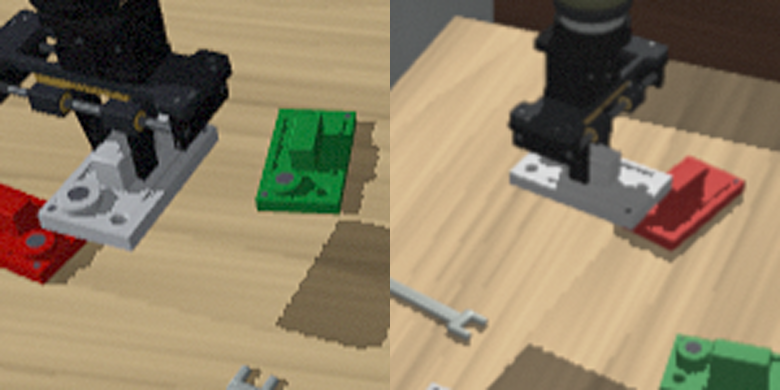

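>>> {"name": "drive_tool", "arguments": {
  "increments": [
    [[0, 0, 0], [-0.025, 0, 0]],
    [[0, 0, 0], [-0.026, 0, 0]]
  ]
}}

```text
time_s: 16.05
tool_pos: [0.5558, -0.3151, 0.1563]
tool_rot: [-107.6, 89.8, 158.2]
force: [-0.1, -0.2, -3.7]
grip_width: 0.0279
```

>>> {"name": "drive_tool", "arguments": {
  "increments": [
    [[0, -0.03, -0.3], [0, 0, 0]],
    [[0, -0.06, -0.8], [0, 0, 0]],
    [[0, -0.08, -1], [0, 0, 0]],
    [[0, -0.08, -1], [0, 0, 0]],
    [[0, -0.08, -1], [0, 0, 0]],
    [[0, -0.08, -1], [0, 0, 0]],
    [[0, -0.06, -1], [0, 0, 0]],
    [[0, -0.06, -0.8], [0, 0, 0]],
    [[0, -0.03, -0.4], [0, 0, 0]],
    [[0, -0.01, -0.19], [0, 0, 0]]
  ]
}}

```text
time_s: 17.05
tool_pos: [0.5555, -0.0115, 0.1573]
tool_rot: [-116.7, 89.9, 149.2]
force: [-0.4, 0.6, -3.0]
grip_width: 0.0275
```

>>> {"name": "drive_tool", "arguments": {
  "increments": [
    [[0, 0, 0], [0, 0, 0]],
    [[0, 0, 0], [0, 0, 0]],
    [[0, 0, 0], [0, 0, 0]],
    [[0, 0, 0], [0, 0, 0]]
  ]
}}

```text
time_s: 17.45
tool_pos: [0.5564, -0.0166, 0.1581]
tool_rot: [-1.1, 90.0, -95.6]
force: [0.0, 0.5, -2.3]
grip_width: 0.0277
```

Run:
```python
from h import *
for n in ('wrist','scene','side'): snap(n,n+'9')
o,R=tool(); print(o['time_s'],o['tool_pos'].round(4),o['force'].round(2),o['grip_width'],np.degrees(np.arctan2(R[1,2],R[0,2])).round(2),R[:,0].round(4))
```

```text
17.6 [ 0.5564 -0.0158  0.1582] [-0.82  0.15 -3.08] 0.027305397648027082 -94.39 [ 1.e-04 -1.e-04 -1.e+00]
```

View pics/wrist9.png

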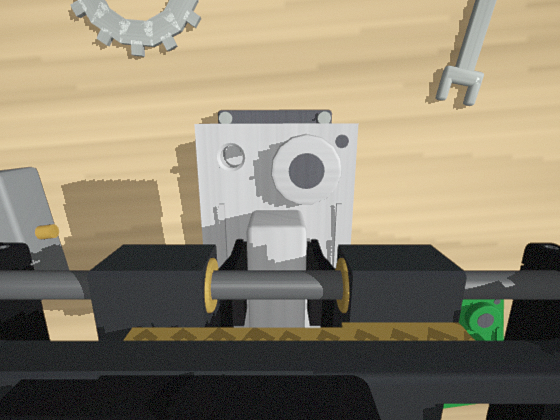

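View pics/scene9.png

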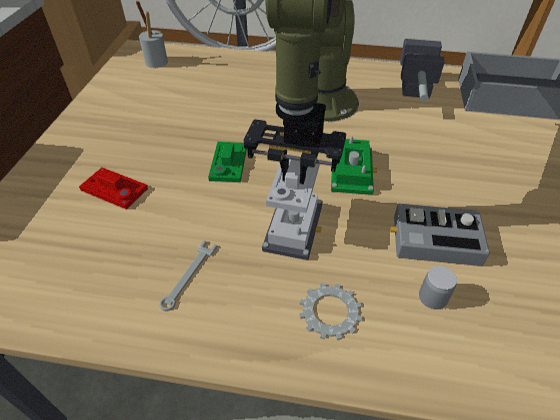

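View pics/side9.png

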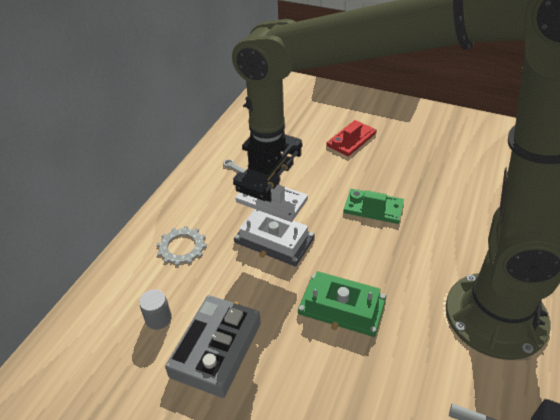

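Run:
```python
import cv2
w=cv2.imread('pics/wrist9.png');cv2.imwrite('pics/c_w9.png',cv2.resize(w[100:250,185:370],None,fx=4,fy=4,interpolation=cv2.INTER_CUBIC))
w=cv2.imread('pics/scene9.png');cv2.imwrite('pics/c_s9.png',cv2.resize(w[140:265,240:350],None,fx=5,fy=4.8,interpolation=cv2.INTER_CUBIC))
```

```text
(no output)
```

View pics/c_w9.png

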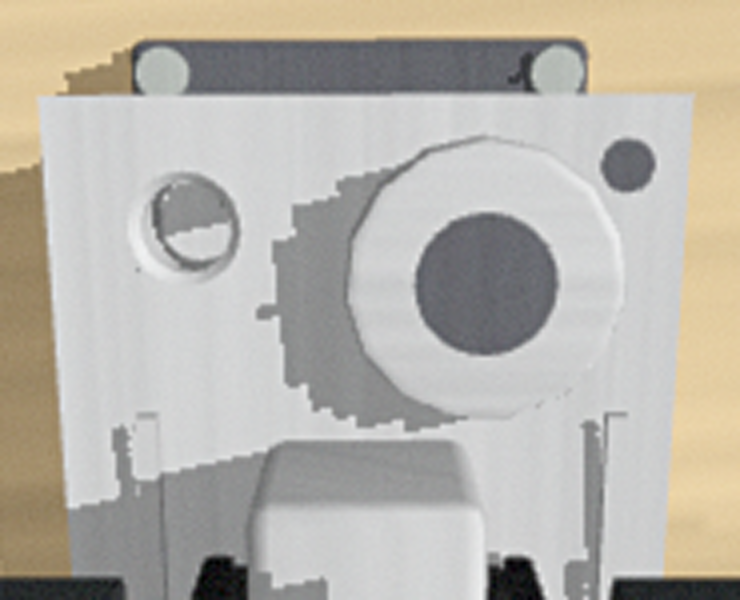

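View pics/c_s9.png

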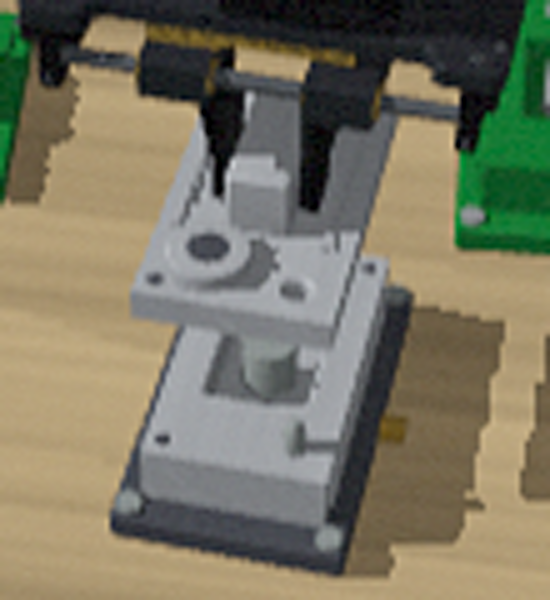

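```bash
cat > f3.py <<'E'
from fit import *
z=.140
W=[('wrist9',4,185,100,[(40,95,.075,.042,z+.016),(694,95,.075,-.042,z+.016),(189,225,.058,.024,z+.016),(486,284,.052,-.015,z+.026),(256,505,.03,.014,z+.048),(482,508,.03,-.014,z+.048)])]
S=[('scene9',5,240,140,[(133,293*5/4.8,.075,-.042,z+.016),(337,323*5/4.8,.075,.042,z+.016),(294,289*5/4.8,.058,.024,z+.016),(208,246*5/4.8,.052,-.015,z+.026),(232,172*5/4.8,.03,-.014,z+.048),(291,180*5/4.8,.03,.014,z+.048)])]
for n,o in [('W',W),('S',S),('WS',W+S)]:
    x,r=fit(o,(.555,-.0155,-.07)); print(n,x.round(4),np.degrees(x[2]).round(2));print(r.reshape(-1,2).round(1).tolist())
E
python3 f3.py
```

```text
W [ 0.5561 -0.0165 -0.0798] -4.57
[[-0.3, -0.7], [0.7, -0.3], [-1.0, 0.5], [0.4, 0.1], [-3.3, 0.6], [2.4, -0.1]]
S [ 0.5546 -0.0169 -0.0613] -3.51
[[-0.2, -0.6], [-0.3, -0.1], [1.2, -0.4], [0.4, 0.0], [-1.5, 0.4], [0.2, 0.8]]
WS [ 0.556  -0.0165 -0.079 ] -4.52
[[-0.4, -0.5], [0.6, -0.2], [-1.1, 0.6], [0.3, 0.2], [-3.4, 0.7], [2.4, 0.0], [-0.7, -0.5], [-0.9, 0.6], [0.8, 0.2], [0.0, 0.4], [-1.7, 0.8], [-0.0, 1.4]]
```

>>> {"name": "drive_tool", "arguments": {
  "increments": [
    [[0.2, -0.04, -0.035], [0, 0, 0]],
    [[0.4, 0, 0], [0, 0, 0]],
    [[0.4, 0, 0], [0, 0, 0]],
    [[0.3, 0, 0], [0, 0, 0]],
    [[0.15, 0, 0], [0, 0, 0]],
    [[0.05, 0, 0], [0, 0, 0]],
    [[0, 0, 0], [0, 0, 0]],
    [[0, 0, 0], [0, 0, 0]],
    [[0, 0, 0], [0, 0, 0]]
  ]
}}

```text
time_s: 18.5
tool_pos: [0.5555, -0.0136, 0.0989]
tool_rot: [97.6, 89.9, 3.3]
force: [0.6, -0.5, -3.6]
grip_width: 0.0275
```

Run:
```python
from h import *
for n in ('wrist','scene','side'): snap(n,n+'10')
o,R=tool(); print(o['time_s'],o['tool_pos'].round(4),o['force'].round(2),o['grip_width'],np.degrees(np.arctan2(R[1,2],R[0,2])).round(2))
w=cv2.imread('pics/wrist10.png');cv2.imwrite('pics/c_w10.png',cv2.resize(w[100:250,185:370],None,fx=4,fy=4,interpolation=cv2.INTER_CUBIC))
a=cv2.imread('pics/scene10.png')[170:270,240:340];b=cv2.imread('pics/side10.png')[180:280,225:325]
cv2.imwrite('pics/c10.png',np.hstack([cv2.resize(i,None,fx=4,fy=4,interpolation=cv2.INTER_CUBIC) for i in (a,b)]))
```

```text
18.65 [ 0.5552 -0.0136  0.0986] [-0.71  0.56 -3.16] 0.027583230324858293 -94.32
```

View pics/c_w10.png

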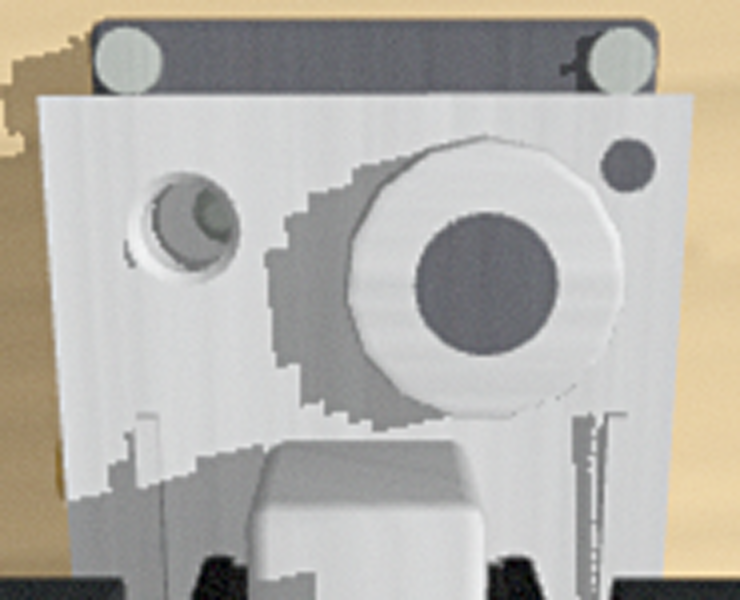

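View pics/c10.png

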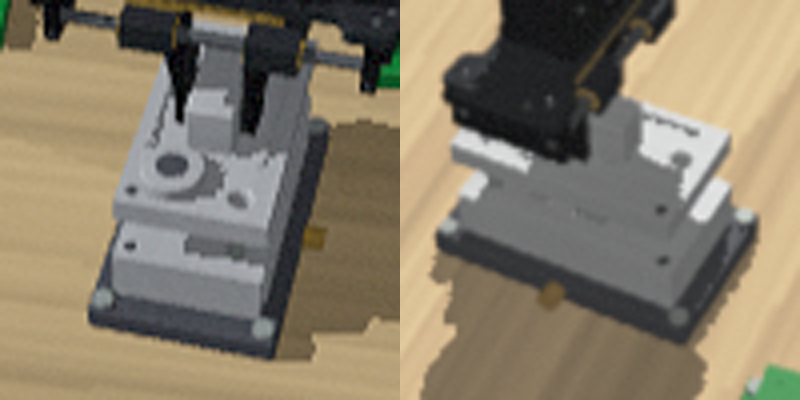

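Run:
```python
from h import *
c=load('wrist10')
def P(x0,y0,yaw,X,Y,Z):
    a=np.radians(yaw);return proj(c,[x0+np.cos(a)*X-np.sin(a)*Y,y0+np.sin(a)*X+np.cos(a)*Y,Z])
def crop(p): return [round((p[0]+.5-185)*4-.5,1),round((p[1]+.5-100)*4-.5,1)]
for dx,dy in [(0,0),(.002,0),(0,.002),(0,-.002)]:
  print(dx,dy,'dowA top',crop(P(.555+dx,-.0145+dy,-4.25,.058,.024,.07)),'13mm lower',crop(P(.555+dx,-.0145+dy,-4.25,.058,.024,.063)),'foot',crop(P(.555+dx,-.0145+dy,-4.25,.058,.024,.05)))
print('holeA top',crop(P(.5554,-.0136,-4.3,.058,.024,.0964)),'bottom',crop(P(.5554,-.0136,-4.3,.058,.024,.0804)))
# studs on nest? corners of nest top
print('nest corners',[crop(P(.555,-.0145,-4.25,.09,s*.054,.018)) for s in (1,-1)])
i=cv2.imread('pics/wrist10.png');cv2.imwrite('pics/c_hA.png',cv2.resize(i[135:180,210:255],None,fx=12,fy=12,interpolation=cv2.INTER_CUBIC))
```

```text
0 0 dowA top [215.6, 211.1] 13mm lower [220.9, 207.3] foot [229.7, 200.9]
0.002 0 dowA top [214.2, 197.8] 13mm lower [219.5, 194.5] foot [228.5, 188.8]
0 0.002 dowA top [202.5, 212.1] 13mm lower [208.2, 208.3] foot [217.9, 201.8]
0 -0.002 dowA top [228.7, 210.1] 13mm lower [233.5, 206.4] foot [241.6, 200.0]
holeA top [185.1, 225.6] bottom [200.9, 214.8]
nest corners [[81.8, 13.0], [662.2, 12.7]]
```

View pics/c_hA.png

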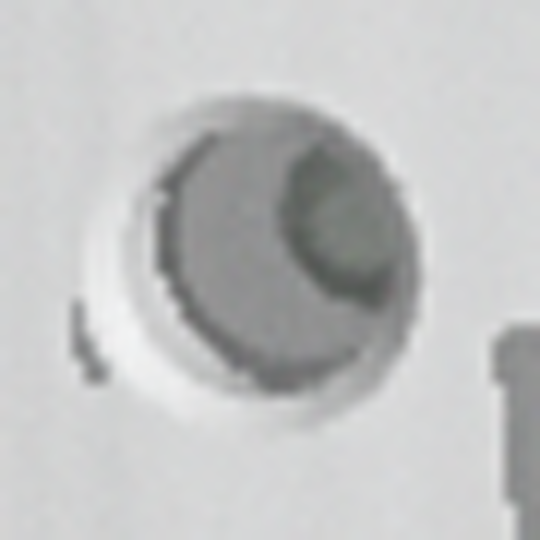

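>>> {"name": "drive_tool", "arguments": {
  "increments": [
    [[0.05, -0.012, 0.025], [0, 0, 0]],
    [[0.1, 0, 0], [0, 0, 0]],
    [[0.1, 0, 0], [0, 0, 0]],
    [[0.1, 0, 0], [0, 0, 0]],
    [[0, 0, 0], [0, 0, 0]],
    [[0, 0, 0], [0, 0, 0]]
  ]
}}

```text
time_s: 19.25
tool_pos: [0.5543, -0.0146, 0.0839]
tool_rot: [-72.0, 90.0, -166.3]
force: [-0.4, -0.2, -1.8]
grip_width: 0.0273
```

Run:
```python
from h import *
for n in ('wrist','scene'): snap(n,n+'11')
o,R=tool(); print(o['time_s'],o['tool_pos'].round(4),o['force'].round(2),o['wrist_torque'].round(2),np.degrees(np.arctan2(R[1,2],R[0,2])).round(2))
i=cv2.imread('pics/wrist11.png');a=cv2.resize(i[135:180,210:255],None,fx=9,fy=9,interpolation=cv2.INTER_CUBIC)
b=cv2.resize(cv2.imread('pics/scene11.png')[180:261,245:326],(405,405),interpolation=cv2.INTER_CUBIC)
cv2.imwrite('pics/c11.png',np.hstack([a,b]))
```

```text
19.35 [ 0.5546 -0.0146  0.0843] [-0.07  0.39 -3.21] [0.04 0.12 0.01] -94.32
```

View pics/c11.png

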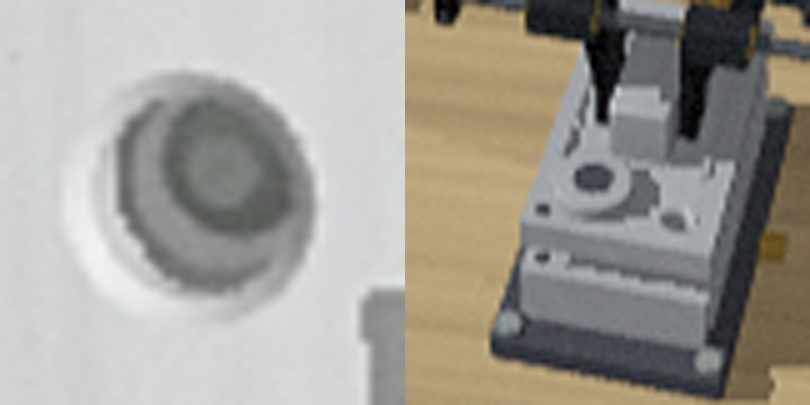

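Run:
```python
from h import *
c=load('wrist11')
def P(x0,y0,yaw,X,Y,Z):
    a=np.radians(yaw);p=proj(c,[x0+np.cos(a)*X-np.sin(a)*Y,y0+np.sin(a)*X+np.cos(a)*Y,Z]);return [round((p[0]+.5-210)*9-.5,1),round((p[1]+.5-135)*9-.5,1)]
print('dowel',P(.555,-.0145,-4.25,.058,.024,.07),'hole top/bot',[P(.5546,-.0146,-4.32,.058,.024,.0661+z) for z in (.016,0)])
print('px/mm',np.array(P(.555,-.0145,-4.25,.059,.024,.0661))-P(.555,-.0145,-4.25,.058,.024,.0661),np.array(P(.555,-.0145,-4.25,.058,.025,.0661))-P(.555,-.0145,-4.25,.058,.024,.0661))
i=cv2.imread('pics/wrist11.png');cv2.imwrite('pics/c_hA11.png',cv2.resize(i[135:180,210:255],None,fx=13,fy=13,interpolation=cv2.INTER_CUBIC))
```

```text
dowel [214.5, 161.9] hole top/bot [[190.2, 186.4], [226.0, 162.2]]
px/mm [ -0.6 -16. ] [-15.7   0. ]
```

View pics/c_hA11.png

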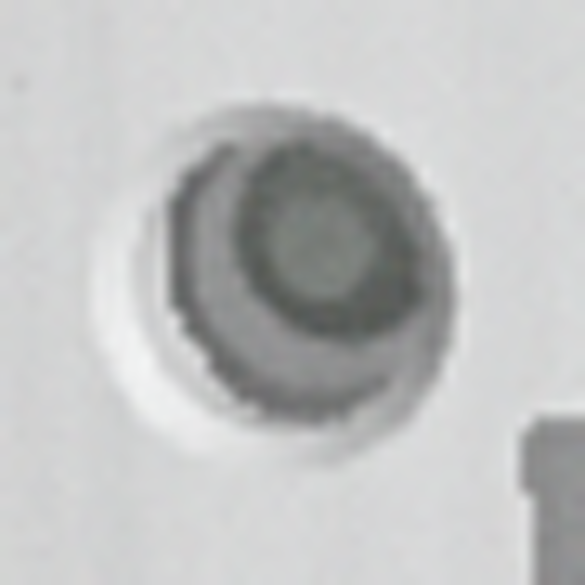

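>>> {"name": "drive_tool", "arguments": {
  "increments": [
    [[0, 0.022, 0], [0, 0, 0]],
    [[0.05, 0, 0], [0, 0, 0]],
    [[0.05, 0, 0], [0, 0, 0]],
    [[0.05, 0, 0], [0, 0, 0]],
    [[0, 0, 0], [0, 0, 0]],
    [[0, 0, 0], [0, 0, 0]]
  ]
}}

```text
time_s: 19.95
tool_pos: [0.5552, -0.0147, 0.078]
tool_rot: [-74.0, 90.0, -168.3]
force: [-0.5, 0.2, -2.3]
grip_width: 0.0275
```

Run:
```python
from h import *
for n in ('wrist','scene'): snap(n,n+'12')
o,R=tool(); print(o['time_s'],o['tool_pos'].round(4),o['force'].round(2),o['wrist_torque'].round(2),np.degrees(np.arctan2(R[1,2],R[0,2])).round(2))
i=cv2.imread('pics/wrist12.png');a=cv2.resize(i[135:180,210:255],None,fx=9,fy=9,interpolation=cv2.INTER_CUBIC)
b=cv2.resize(cv2.imread('pics/scene12.png')[180:261,245:326],(405,405),interpolation=cv2.INTER_CUBIC)
cv2.imwrite('pics/c12.png',np.hstack([a,b]))
```

```text
20.05 [ 0.5553 -0.0146  0.0782] [ 0.53  0.81 -1.61] [-0.02  0.13  0.01] -94.32
```

View pics/c12.png

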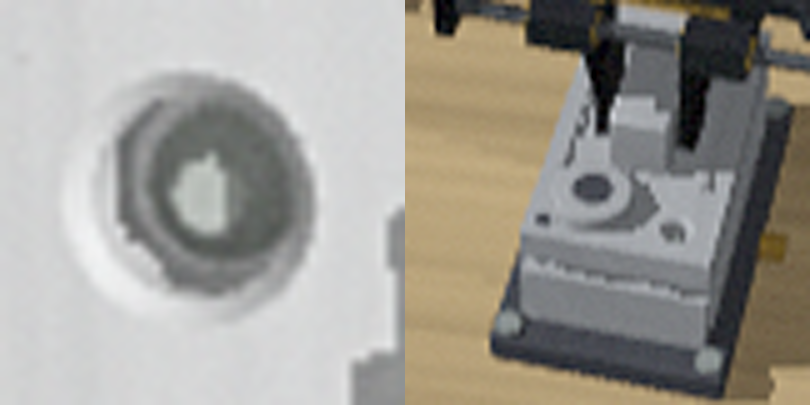

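>>> {"name": "drive_tool", "arguments": {
  "increments": [
    [[0.05, 0, 0], [0, 0, 0]],
    [[0.05, 0, 0], [0, 0, 0]],
    [[0.05, 0, 0], [0, 0, 0]],
    [[0.05, 0, 0], [0, 0, 0]],
    [[0, 0, 0], [0, 0, 0]],
    [[0, 0, 0], [0, 0, 0]]
  ]
}}

```text
time_s: 20.65
tool_pos: [0.5556, -0.0147, 0.0706]
tool_rot: [96.9, 90.0, 2.5]
force: [-1.2, -0.5, 4.1]
grip_width: 0.0277
```

>>> {"name": "drive_tool", "arguments": {
  "increments": [
    [[0.04, 0, 0], [0, 0, 0]],
    [[0.04, 0, 0], [0, 0, 0]],
    [[0.04, 0, 0], [0, 0, 0]],
    [[0.03, 0, 0], [0, 0, 0]],
    [[0, 0, 0], [0, 0, 0]],
    [[0, 0, 0], [0, 0, 0]]
  ],
  "squeeze": 60
}}

```text
time_s: 21.25
tool_pos: [0.5557, -0.0146, 0.0681]
tool_rot: [134.0, 89.9, 39.6]
force: [-10.4, 0.4, 26.3]
grip_width: 0.0277
```

Run:
```python
from h import *
for n in ('wrist','scene','side'): snap(n,n+'13')
o,R=tool(); print(o['time_s'],o['tool_pos'].round(4),o['force'].round(2),o['wrist_torque'].round(2),o['grip_width'])
i=cv2.imread('pics/wrist13.png');a=cv2.resize(i[100:250,185:335],(400,400),interpolation=cv2.INTER_CUBIC)
b=cv2.resize(cv2.imread('pics/scene13.png')[180:261,245:326],(400,400),interpolation=cv2.INTER_CUBIC)
cv2.imwrite('pics/c13.png',np.hstack([a,b]))
cv2.imwrite('pics/c13b.png',cv2.resize(cv2.imread('pics/side13.png')[180:280,220:330],None,fx=6,fy=6,interpolation=cv2.INTER_CUBIC))
```

```text
21.4 [ 0.5557 -0.0147  0.0681] [-10.85   1.39  25.98] [-0.02  2.52  0.01] 0.027752871181216544
```

View pics/c13.png

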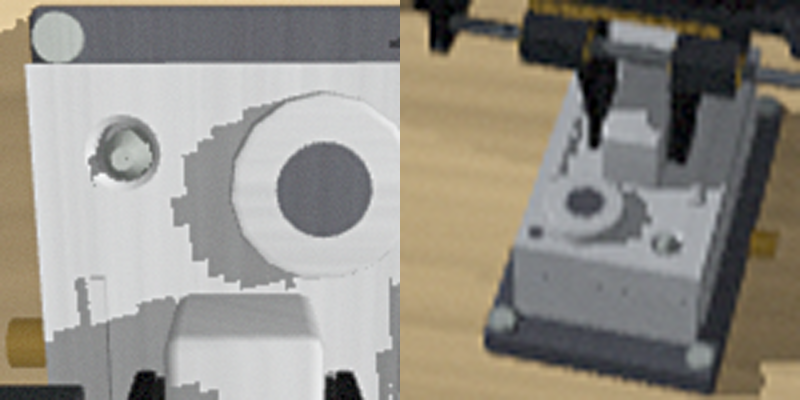

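View pics/c13b.png

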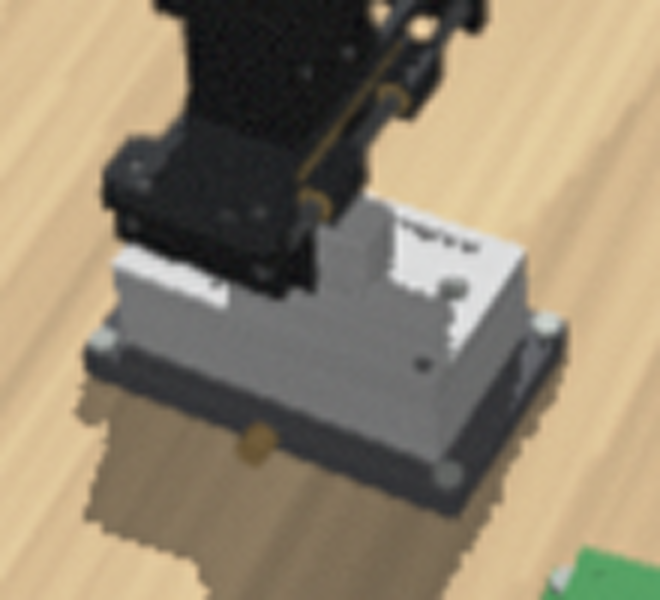

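>>> {"name": "drive_tool", "arguments": {
  "increments": [
    [[0, 0, 0], [0, 0, 0]],
    [[0, 0, 0], [0, 0, 0]],
    [[0, 0, 0], [0, 0, 0]]
  ]
}}

```text
time_s: 21.7
tool_pos: [0.5557, -0.0147, 0.068]
tool_rot: [135.0, 89.9, 40.6]
force: [-11.1, -0.0, 26.2]
grip_width: 0.0277
```

Run:
```python
from cell import env
o=env.get_obs();print(o['tool_pos'],o['force'],o['grip_width']);print(env.sign_off())
```

```text
[ 0.55566123 -0.01466323  0.06804129] [-1.10914169e+01 -1.44030563e-02  2.61814431e+01] 0.027737522871152952
the job is handed in; nothing more can be done
None
```

I finished the task and handed the job in at about 21.7 s, with the silver cover fitted and held pressed shut. The hand-in gives no verdict, so this rests on my own checks.

- **Keys:** I pressed round, square, then bar. Each went fully down (fingertip at 60.3 mm, 13–20 N) and I lifted off before the next. A picture from before the cover was picked up shows all three keys up.
- **Cover:** I gripped it by its block, lifted it about 14 cm, lined it up using the wrist view through hole A, and lowered it onto the dowels. I then pressed it against the spring.
- **Last checks:** In the side and scene views the seam looks closed and dowel A shows in its hole; I could not see hole B clearly at that point. The gripper height (68.0 mm) puts the cover's underside at about 50 mm, level with the seam face. It was steady, pushing down with about 26 N and gripping at 60 N.
- **Disagreements:** There is also a side force of about 11 N in x from pressing. The first key positions from the two fixed cameras differed by about 1 cm, so I re-measured in new scene and wrist pictures before pressing. The hole view also showed the cover about 1 mm off in x and y, which I corrected.

I kept clear of the sprocket, wrench and can, and of the red and green look-alikes.

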